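# Hold a bore probe centred in a drilled lamp stem

### The job

Take the bore probe out of its wooden rack by its handle and lower its rod upright through the hole of the steel guide plate that is over the tall lamp stem (not the squat foot), down into the stem's freshly lacquered bore, until the underside of the brass collar is about 10 mm above the guide plate. The probe must not touch the guide stand, the stem or the foot at any time. Finish still gripping the probe, hanging still and centred in the bore; do not let go, and leave the mallet, tin and chuck alone.

Things in the scene. Friction and masses are not known exactly. Their poses are not given: they have to be found in the camera images.
- probe: loose bore probe, 163 mm long, about 0.14 kg, starts upright in the rack. Origin at the centre of the rod's tip (lowest end), z along the rod up to the handle. Steel rod 10 mm in diameter from z = 0 to 85 mm; brass collar 22 mm in diameter from z = 85 to 93 mm; round dark wooden handle from z = 93 to 163 mm, 26 mm in diameter between z = 99 and 155 mm: grip it there.
- probe_tip (a point): point at the centre of the probe rod's tip
- probe_collar (a point): point at the centre of the underside of the probe's brass collar, 85 mm from the tip
- rack: fixed wooden block, 64 x 64 mm and 95 mm tall (with a 90 x 90 x 8 mm wooden foot plate), standing on the table; origin at the centre of its underside, z up. A 16 mm hole goes straight down through its middle; the probe hangs in it with the collar resting on the block's top, so the tip starts 10 mm above the table. Lift it straight up by at least 90 mm to clear.
- stand: fixed guide stand on the table; origin at the centre of its underside, z up, y along its length. Grey base 100 x 250 x 15 mm; steel guide plate 80 x 250 mm, 10 mm thick, underside 100 mm and top 110 mm above the table, with two round through holes 26 mm in diameter at y = +45 and -45 mm (x = 0). Two posts at y = +108 and -108 mm carry the plate; their nuts rise 7 mm above it. The tall stem stands under one hole and the squat foot under the other, either way round.
- stem: fixed turned wooden lamp stem, 65 mm tall, 50 mm across at its widest, standing on the stand's base exactly under one of the two holes; origin at the centre of its underside (15 mm above the table), z up. Its bore is straight, 26 mm in diameter, right through.
- stem_mouth (a point): centre of the mouth of the stem's bore, 80 mm above the table, on the axis of the bore and of the guide hole above it
- foot: fixed squat turned wooden foot, 25 mm tall, 68 mm across, bored 26 mm, under the other hole: the wrong one; origin at the centre of its underside
- mallet: bystander: round wooden mallet lying on the table beyond the work, head 64 mm in diameter and 100 mm long, 220 mm in all; origin under the inner end of the head, x from handle to head
- wax_tin: bystander: round metal tin, 72 mm in diameter, 45 mm tall
- chuck: bystander: steel four-jaw lathe chuck lying on its back, 94 mm in diameter, 67 mm tall
Things that resemble listed ones, but are neither listed nor needed, are in the scene too. There is more than one size of the probe; the one meant has the size given above. Of the things that look like the rack, take the one that is nearest to the robot's base at the start.

How it is judged:
On the way, in this order (a step that is already met when the one before it is completed fails the run):
1. the probe is lifted clear of its rack (z of probe_tip in the frame of rack above 0.097 m and contact force between the fingers and probe above 1 N), for 0.1 s.
2. the rod has entered the bore of the tall stem through the guide plate (z of probe_tip in the frame of stem_mouth below -0.003 m and horizontal distance between probe_tip and stem_mouth below 0.012 m and contact force between the fingers and probe above 1 N), for 0.1 s.
At the end, for the whole second after the job is handed in: The gripper still holds the probe, at rest and upright within about 5 degrees, tip and collar each within 4 mm of the bore's axis, the collar's underside 3 to 17 mm above the top of the guide plate, and the probe touching nothing but the fingers (horizontal distance between each of probe_tip, probe_collar and stem_mouth below 0.004 m and z of probe_collar in the frame of stand between 0.113 and 0.127 m and angle between probe's own z axis and vertical below 0.09 rad and contact force between the fingers and probe above 1 N and linear speed of probe below 0.02 m/s); the arm keeps its last pose, push and grip.
It fails at once if the probe touches the guide stand, the lamp stem or the foot (contact force between probe and stand above 0.3 N or contact force between probe and stem above 0.3 N or contact force between probe and foot above 0.3 N).
It fails at once if the mallet is disturbed (distance of mallet from where it was at the start of the episode above 0.02 m).
It fails at once if the wax tin is disturbed (distance of wax_tin from where it was at the start of the episode above 0.02 m).
It fails at once if the chuck is disturbed (distance of chuck from where it was at the start of the episode above 0.02 m).
It also fails if it takes over 53 s, if anything falls off the work surface, if the arm or the gripper's body presses on something with over 40 N, if the wrist force passes 120 N, or if a joint passes its speed limit or range.

### The arm

A 6-joint arm with a two-finger parallel gripper is mounted at the origin on the work surface. World frame = base frame: x ahead of the robot, y to its left, z up, the work surface at z = 0. Lengths are in m, angles in rad, forces in N, time in s.
With the tool pointing down it reaches from about 0.275 to 0.825 m from the base axis. Payload 4.9 kg.
Tool frame: the origin (TCP) lies on the centre line of the jaws, within the pads' length; the fingertips stand 11 mm ahead of it and the grasp point (between the pads) lies 8 mm behind it (arm.tips_ahead is the z of the fingertips in the tool frame, in m); z points along the fingers, y is the direction in which the jaws open and shut (so a half turn about z gives the same grasp; the last joint's range is limited). The gripper opens to 85 mm and grips with 20 to 120 N. Pads are 22 mm wide; open, the fingers measure 114 mm over their backs; the gripper's body (76 mm by 85 mm) begins 54 mm behind the grasp point. The pads swing forward as they close: fully open they stand 13 mm farther back than shut.
Start: joints at [-1.321, 0.326, -0.193, 1.052, 0, 1.437], TCP at [0.206, -0.51, 0.242] pointing down, gripper open.
Joint ranges: [-2.65, 2.65], [-0.97, 1.79], [-1.3, 1.35], [-1.93, 2.1], [-1.47, 1.37], [-3.14, 3.14]. Speed limits (rad/s): [2.57, 2.57, 3.14, 3.14, 3.14, 3.14].

### API

Orientations are given as a unit quaternion [w, x, y, z].
In Python, from plant import telemetry, optics, job, arm gives the robot as it stands. The module is installed in compiled form; this text tells all that it offers.
- The arm moves only by the tool step_arm, never from a script. Its argument "deltas" is a list that holds one entry, the list of rows, each a list of 4 numbers: the shift along the tool's x, y, z in mm, then the turn about the tool's z in rad. A call has 1 to 10 rows; each row shifts and turns the commanded pose from where the row before left it, along the tool's axes as they then stand; what a row does not reach is not made up. A row lasts 1/12 s, in which the tool goes at most 41.7 mm and 7.16 degrees, less where a joint would pass 70% of its speed; a pose out of reach is approached as far as the arm can. A call is refused whole if a number of a shift passes 41.7 or a number of a turn 0.125, either way. A call with a gripper value outside its range is refused whole. "claw" is the opening in per cent of the stroke, from 0 (shut) to 100 (fully open), set as the call begins (left out, the last holds). The fingers move at their own pace and stop on an object; "force" is the grip in N (left out, the last holds). Time passes only in rows, so rows that do not move let the fingers close. It gives the time, the measured TCP pose, the force and the opening at its end, in the units of the state.
- telemetry.get_state(): the state, without advancing time (a new reading comes with each control period).
- optics.get_image(name): name is "side" or "top"; returns the picture (420x560x3 uint8, red, green, blue); there is no depth.
- optics.get_calibration(name): a dict with "fov_y" (degrees; the focal length in pixels is half the picture's height over the tangent of half this angle, whatever the lens; pixels are square), "cx", "cy" (the principal point, pixels), "eye" and "orientation" of the camera in the world. Camera axes: x right, y up, looking along -z (the intrinsics and any distortion apply to the point x, -y, -z); pixel columns grow to the right and rows downward; lengths in m; the calibration is good to about 2 mm. A picture is of the moment at which its call begins. get_calibration takes no time and is no camera call.
- job.sign_off(): hands the job in, once; it reports no verdict.
The state is a dict: "time_s": time; "joint_positions": joint angles; "joint_vel": joint speeds; "tau": joint torques, N m; "position": TCP position; "eef_rot": TCP orientation; "ft_force": force on the tool from outside, world axes, zero at the start; "wrist_torque": the same for the moment, N m; "finger_gap": opening from 0.0 (shut) to 1.0 (fully open).
Only numpy, scipy, OpenCV 4.12 (cv2) and the standard library are available. Lean on these libraries where they do the work, as an engineer would, in place of code of your own. Each camera call takes 0.05 s, during which the arm holds its last target.

## Working session

There is one attempt and no reset: what is moved stays moved. The work goes in short steps, Python scripts to look and compute and a tool call to move; the robot and the scene stay as the last step left them, time stands still between calls to the robot, and variables do not carry over. Pictures are saved under pics/ and viewed, and the job is handed in when it is done.

Besides the shell and the picture viewer there is one more tool, called after "Call:" as a command line: name --argument value ..., lists and objects as JSON in quotes. step_arm: Moves the arm, as the interface text tells. Its arguments: {"type":"object","properties":{"deltas":{"type":"array"},"claw":{"type":"number"},"force":{"type":"number"}},"required":["deltas"]}

```bash
mkdir -p pics
python3 - <<'E'
from plant import telemetry, optics, job, arm
import cv2
for n in("side","top"):
    im=optics.get_image(n); cv2.imwrite(f"pics/{n}0.png",im[:,:,::-1]); print(n,optics.get_calibration(n))
print(telemetry.get_state())
E
```

```text
side {'fov_y': 44.86561316463474, 'cx': 273.39601792920115, 'cy': 208.309560084221, 'eye': array([ 0.32779934, -0.57037998,  0.78658871]), 'orientation': array([ 0.90473804,  0.37291935, -0.08320511, -0.18830068])}
top {'fov_y': 52.08991434561517, 'cx': 287.66727970475705, 'cy': 202.73689381053762, 'eye': array([0.41293562, 0.1016985 , 1.1489931 ]), 'orientation': array([ 0.71410595,  0.05438869, -0.07788719, -0.69356193])}
{'time_s': 0.1, 'joint_positions': array([-1.32123739e+00,  3.26853731e-01, -1.93480958e-01,  1.05201594e+00,
       -3.51092023e-06,  1.43664262e+00]), 'joint_vel': array([ 0.00067921, -0.00153648,  0.00215873, -0.00097472, -0.00041533,
        0.00032822]), 'tau': array([ 5.68997802e-04, -4.44240260e+01,  2.63038105e+01,  7.92010222e-03,
       -6.02784417e-05,  7.19960582e-06]), 'position': array([ 0.20580782, -0.50949454,  0.24158998]), 'eef_rot': array([-7.75757046e-04,  9.81651663e-01,  1.90681430e-01, -4.65713422e-05]), 'ft_force': array([-0.60041195,  0.37437296, -0.17117278]), 'wrist_torque': array([0.0099147 , 0.01604157, 0.00682061]), 'finger_gap': 0.9999829064223588}
```

View pics/side0.png

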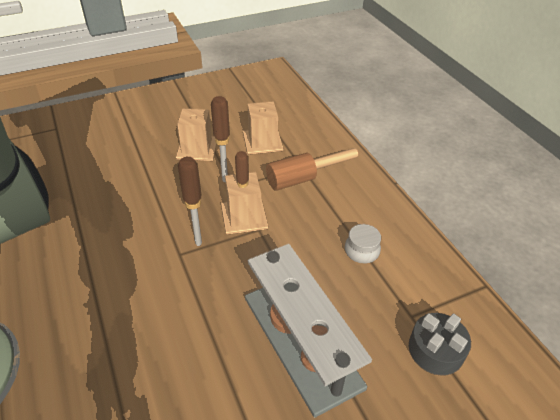

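View pics/top0.png

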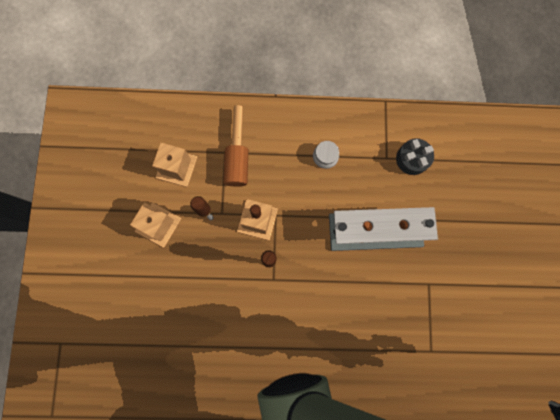

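```bash
cat > h.py <<'E'
import numpy as np, cv2
from scipy.spatial.transform import Rotation as R
from plant import optics
C={n:optics.get_calibration(n) for n in("side","top")}
def par(n):
    c=C[n]; w,x,y,z=c['orientation']; return R.from_quat([x,y,z,w]).as_matrix(),np.array(c['eye']),210/np.tan(np.radians(c['fov_y']/2)),c['cx'],c['cy']
def ray(n,u,v):
    M,e,f,cx,cy=par(n); d=M@np.array([(u-cx)/f,-(v-cy)/f,-1]); return e,d/np.linalg.norm(d)
def onz(n,u,v,z):
    e,d=ray(n,u,v); return e+d*(z-e[2])/d[2]
def proj(n,p):
    M,e,f,cx,cy=par(n); q=M.T@(np.array(p)-e); return np.array([cx+f*q[0]/-q[2],cy-f*q[1]/-q[2]])
def tri(p1,p2):
    e1,d1=ray("side",*p1);e2,d2=ray("top",*p2)
    A=np.array([d1,-d2]).T; s=np.linalg.lstsq(A,e2-e1,rcond=None)[0]
    a=e1+d1*s[0];b=e2+d2*s[1]; return (a+b)/2,np.linalg.norm(a-b)
E
python3 - <<'E'
from h import *
s=cv2.imread('pics/side0.png');t=cv2.imread('pics/top0.png')
def crop(im,x0,y0,w,h,k,fn): cv2.imwrite(fn,cv2.resize(im[y0:y0+h,x0:x0+w],None,fx=k,fy=k,interpolation=cv2.INTER_CUBIC))
crop(s,160,85,140,170,3.5,'pics/c1.png')
crop(s,235,235,140,180,3.3,'pics/c2.png')
crop(t,120,130,180,150,4,'pics/c3.png')
crop(t,320,195,130,65,6,'pics/c4.png')
# rack tops at z=.095 and handle tops
for nm,u,v in(("rackA",150,220),("rackB",170,158),("rackC",257,212)):
    p=onz("top",u,v,.095);print(nm,p,np.hypot(*p[:2]))
for nm,a,b in(("pC",(242,155),(256,211)),("pL",(188,163),(269,258)),("pU",(219,101),(198,204))):
    print(nm,tri(a,b))
for a,b in(((292,286),(368,226)),((320,328),(404,224))): print(tri(a,b),onz("side",*a,.11),onz("top",*b,.11))
E
```

```text
rackA [0.55926967 0.4054185  0.095     ] 0.690758077844107
rackB [0.71844058 0.36891834 0.095     ] 0.8076246682697833
rackC [0.58744875 0.14461192 0.095     ] 0.6049864778474555
pC (array([0.58006823, 0.14322757, 0.17180396]), np.float64(0.006215776626202564))
pL (array([0.46952664, 0.10970724, 0.21472825]), np.float64(0.0033019379484580383))
pU (array([0.5827942 , 0.26921267, 0.21575078]), np.float64(0.0033603430338353243))
(array([ 0.56065454, -0.12991082,  0.10822252]), np.float64(0.003238405681105674)) [ 0.5616923  -0.13123574  0.11      ] [ 0.55881404 -0.12908466  0.11      ]
(array([ 0.56709648, -0.21875731,  0.10946797]), np.float64(0.0010239734291577775)) [ 0.56743203 -0.21909798  0.11      ] [ 0.56651635 -0.21843871  0.11      ]
```

View pics/c1.png

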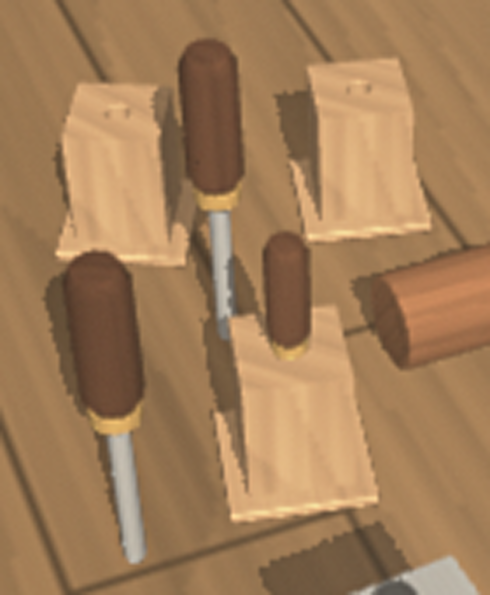

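View pics/c2.png

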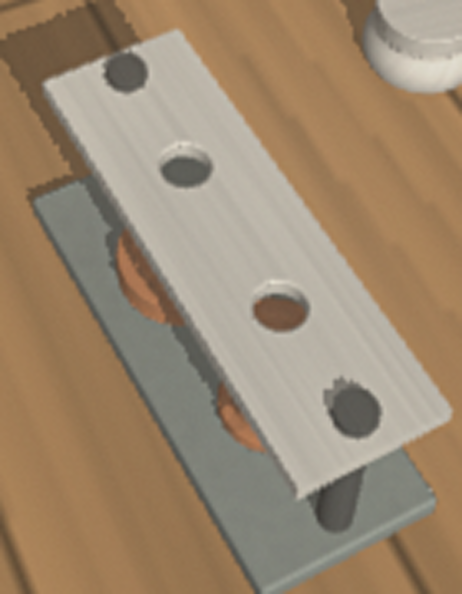

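View pics/c3.png

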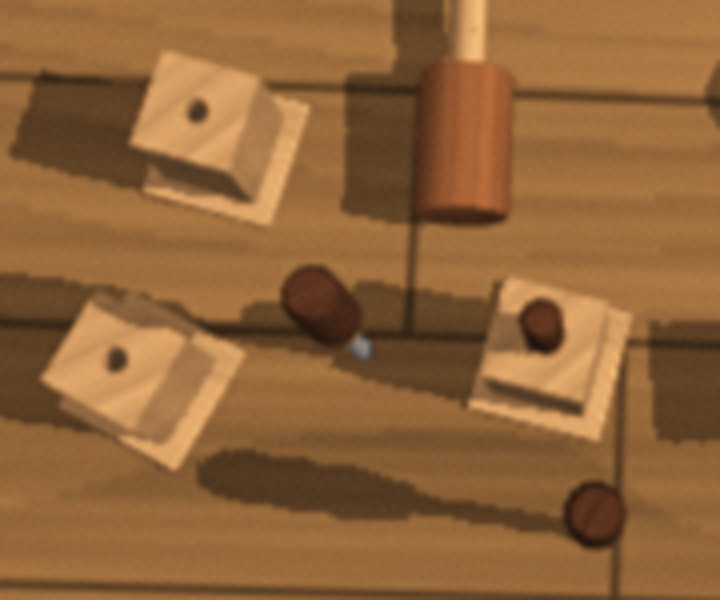

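View pics/c4.png

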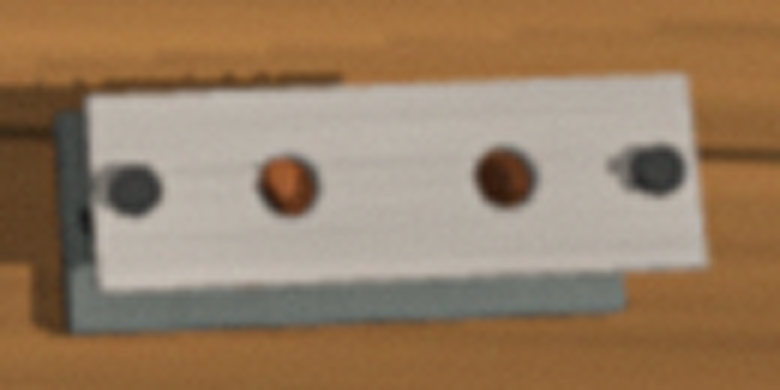

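Run:
```python
from h import *
s=cv2.imread('pics/side0.png');t=cv2.imread('pics/top0.png')
def blob(im,box,f,minA=20):
    x,y,w,h=box; sub=im[y:y+h,x:x+w].astype(int); m=f(sub).astype(np.uint8)
    n,l,st,ce=cv2.connectedComponentsWithStats(m)
    for i in range(1,n):
        if st[i,4]>=minA: print(st[i][:4]+[x,y,0,0],st[i,4],ce[i]+[x,y])
print(s[170,242],s[200,245],t[211,256],t[230,262])
dark=lambda a:(a[:,:,2]<110)&(a[:,:,2]>a[:,:,0]*1.3)
print('side handle');blob(s,(228,140,30,50),lambda a:(a[:,:,2]<125))
print('top handle');blob(t,(244,200,26,22),lambda a:(a[:,:,2]<115))
print('plate holes')
np.set_printoptions(linewidth=250)
print(s[278:295,282:302].mean(2).astype(int))
g=lambda a:a.mean(2)<150
print('side');blob(s,(278,272,60,66),g)
print('top');blob(t,(335,215,102,22),g)
# predicted foot / stem
for nm,x,y in(("h1",.560,-.130),("h2",.567,-.219)):
    for z,r in((.04,.034),(.08,.025)):
        print(nm,z,[proj("side",(x-r*np.cos(a),y-r*np.sin(a),z)).round() for a in(-.6,0,.6)])
```

```text
[ 58  82 119] [130 182 224] [ 35  56 102] [ 50  77 113]
side handle
[235 151  14  33] 368 [241.49184783 167.70652174]
[228 160   6  15] 50 [229.52 168.54]
top handle
[249 205  12  14] 119 [254.81512605 211.31092437]
plate holes
[[179 176 175 176 181 191 206 198 212 210 201 186 190 185 181 179 180 178 180 180]
 [179 178 179 186 197 205 200 168 194 191 181 180 191 194 185 182 180 180 179 181]
 [180 180 191 201 192 184 186 186 190 185 176 168 164 169 179 181 181 179 181 180]
 [179 184 193 180 179 184 178 181 181 179 176 169 163 153 149 159 179 182 179 180]
 [179 182 170 175 174 167 134 131 130 133 147 145 155 151 140 135 165 180 180 178]
 [175 168 161 160 129  98  88  89  89  89  93  94 110 130 131 126 136 170 182 180]
 [172 155 145 109  92  88  89  91  88  89  90  89  91  93 104 115 113 157 182 181]
 [174 143 104  87  88  92  92  91  92  92  91  90  90  90  90  95 101 142 182 182]
 [174 138  90  87  90  92  92  91  92  90  92  91  92  92  89  89 101 144 181 182]
 [179 157  97  87  90  92  93  92  93  92  92  91  92  91  91  89 111 165 181 181]
 [178 175 125  90  88  90  91  92  93  91 
[... 533 characters left out ...]
 174]]
side
[310 272  28  39] 556 [328.08633094 284.63129496]
[283 281  17  11] 132 [291.1969697 286.3030303]
[278 308  19  30] 295 [283.92542373 327.28813559]
[311 323  18  13] 175 [319.81142857 328.95428571]
top
[362 220  12  12] 104 [367.70192308 225.52884615]
[399 219  11  11] 102 [403.89215686 224.15686275]
[421 219  14   9] 99 [427.88888889 222.74747475]
[335 222  12  15] 103 [340.11650485 226.41747573]
h1 0.04 [array([270., 307.]), array([271., 317.]), array([279., 324.])]
h1 0.08 [array([275., 294.]), array([276., 301.]), array([282., 307.])]
h2 0.04 [array([296., 348.]), array([298., 359.]), array([306., 368.])]
h2 0.08 [array([302., 336.]), array([304., 344.]), array([311., 351.])]
```

Run:
```python
from h import *
print(tri((241.5,167.7),(254.8,211.3)))
print('side z.138',onz("side",241.5,167.7,.138),'top',onz("top",254.8,211.3,.138))
for a,b in(((291.2,285),(367.7,225.5)),((319.8,327.5),(403.9,224.2))): print(tri(a,b),onz("side",*a,.11),onz("top",*b,.11))
# rack top corners in crop c3 -> full
for u,v in((508,278),(605,303),(580,408),(487,380)): print(onz("top",120+u/4,130+v/4,.095))
# foot plate corners of rack (z .008)
for u,v in((632,312),(600,440),(470,405)): print('f',onz("top",120+u/4,130+v/4,.008))
# gripper check
from plant import telemetry
st=telemetry.get_state(); print(proj("top",st['position']),proj("side",st['position']))
```

```text
(array([0.58250993, 0.14815728, 0.13626158]), np.float64(0.0007436996147279725))
side z.138 [0.58220969 0.14622259 0.138     ] top [0.58185054 0.14815125 0.138     ]
(array([ 0.56075695, -0.1286125 ,  0.10965939]), np.float64(0.0013834330206776006)) [ 0.56134558 -0.12890556  0.11      ] [ 0.56002856 -0.12835452  0.11      ]
(array([ 0.56667881, -0.21829138,  0.11035139]), np.float64(0.001468933035428937)) [ 0.56755492 -0.2182012   0.11      ] [ 0.56601131 -0.21817748  0.11      ]
[0.61821802 0.17071342 0.095     ]
[0.60434469 0.10981608 0.095     ]
[0.53821281 0.12301917 0.095     ]
[0.55381107 0.1808307  0.095     ]
f [0.6145711  0.09211046 0.008     ]
f [0.52761238 0.11075845 0.008     ]
f [0.54835764 0.19785946 0.008     ]
[570.27133212 395.90836019] [ 88.37855677 703.46980477]
```

Candidates: probe-like things in the side view are (241,168) in a rack, and loose ones at (190,185) and (221,120), both about 0.215 m tall, so too big. Rack-like things in the side view are (245,203), (194,135) and (263,125). In the top view these are (257,218), (155,224) and (174,163), at 0.60, 0.69 and 0.81 m from the base. I choose the rack and probe at (245,203)/(241,168): it is the nearest, and the handle's midpoint lies at about 0.137 m, which fits 163 mm (crop c1).

The stem is under the hole at side (320,328): wood shows close below it. Through the other hole (291,285) the grey base shows beyond the squat foot.

First I turn the jaws along world x and rise a little.

Call:
step_arm --deltas '[[[0,0,-2,-0.119],[0,0,-2,-0.119],[0,0,-2,-0.119],[0,0,-2,-0.119],[0,0,-2,-0.119],[0,0,-2,-0.119],[0,0,-2,-0.119],[0,0,-2,-0.119],[0,0,-2,-0.119],[0,0,-2,-0.119]]]' --claw 100 --force 50

```text
time_s: 0.93
position: [0.2059, -0.5097, 0.2619]
eef_rot: [-0.0, 0.704, 0.71, 0.0]
ft_force: [-0.3, 0.1, -0.3]
finger_gap: 1.001
```

Call:
step_arm --deltas '[[[10,6,0,0],[20,11,0,0],[22,13,0,0],[22,13,0,0],[22,13,0,0],[22,13,0,0],[22,13,0,0],[22,13,0,0],[22,13,0,0],[22,13,0,0]]]'

```text
time_s: 1.77
position: [0.3266, -0.3014, 0.262]
eef_rot: [-0.0, 0.707, 0.707, 0.0]
ft_force: [0.4, -0.3, 0.3]
finger_gap: 1.001
```

Call:
step_arm --deltas '[[[22,13,0,0],[22,13,0,0],[22,13,0,0],[22,13,0,0],[22,13,0,0],[22,13,0,0],[22,13,0,0],[22,13,0,0],[22,13,0,0],[22,13,0,0]]]'

```text
time_s: 2.6
position: [0.4555, -0.0812, 0.262]
eef_rot: [-0.0, 0.707, 0.707, -0.0]
ft_force: [-0.2, -0.2, -0.0]
finger_gap: 0.998
```

Call:
step_arm --deltas '[[[22,13,0,0],[22,13,0,0],[22,13,0,0],[22,13,0,0],[22,13,0,0],[22,13,0,0],[22,13,0,0],[20,10,0,0],[10,5,0,0],[0,0,0,0]]]'

```text
time_s: 3.43
position: [0.561, 0.1033, 0.2617]
eef_rot: [-0.0, 0.706, 0.709, -0.0]
ft_force: [0.1, -0.5, -0.2]
finger_gap: 1.0
```

Call:
step_arm --deltas '[[[10,5,0,0],[12,6,0,0],[12,6,0,0],[8,3,0,0],[2,1,0,0],[0,0,0,0],[0,0,0,0],[0,0,0,0]]]'

```text
time_s: 4.1
position: [0.5818, 0.1448, 0.2623]
eef_rot: [-0.0, 0.706, 0.708, -0.0]
ft_force: [0.3, -0.2, -0.5]
finger_gap: 0.998
```

Run:
```python
from h import *
from plant import telemetry
for n in("side","top"):
    im=optics.get_image(n)[:,:,::-1].copy(); 
    x,y=(160,60) if n=="side" else (170,130)
    cv2.imwrite(f"pics/{n}1.png",cv2.resize(im[y:y+170,x:x+170],None,fx=3.4,fy=3.4,interpolation=cv2.INTER_CUBIC))
print(telemetry.get_state()['position'],telemetry.get_state()['joint_positions'])
```

```text
[0.58184131 0.14468172 0.26231412] [ 1.20715015e-01  4.07847604e-01 -2.00631134e-02  1.14303101e+00
 -1.28793266e-04  1.68920021e+00]
```

View pics/side1.png

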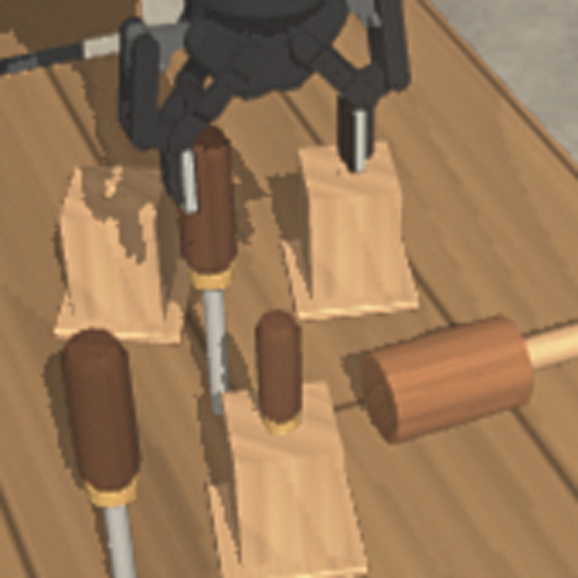

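View pics/top1.png

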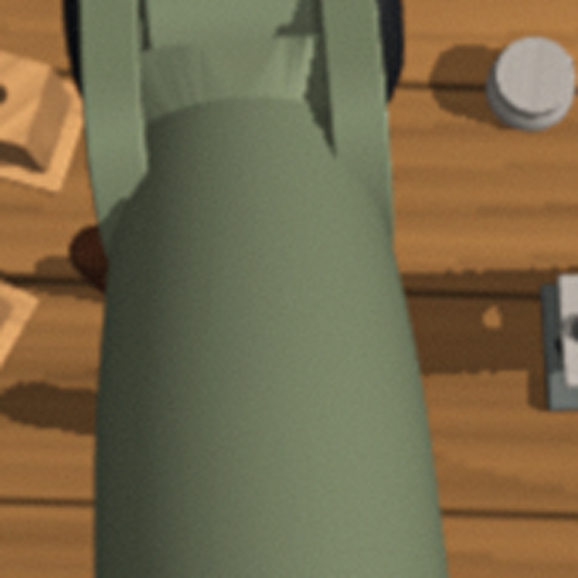

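The side picture shows the open pads above the probe handle, with pad tips at full-image (215,121) and (265,109). The top view is blocked by the forearm. I descend in two parts.

Call:
step_arm --deltas '[[[1,0,6,0],[1,0,8,0],[0,0,8,0],[0,0,8,0],[0,0,8,0],[0,0,8,0],[0,0,7,0],[0,0,3,0],[0,0,0,0],[0,0,0,0]]]'

```text
time_s: 5.03
position: [0.582, 0.1471, 0.2062]
eef_rot: [-0.0, 0.706, 0.708, -0.0]
ft_force: [0.3, -0.2, 0.5]
finger_gap: 1.0
```

Run:
```python
from h import *
from plant import telemetry
n="side"
im=optics.get_image(n)[:,:,::-1].copy(); 
x,y=(160,60)
p=telemetry.get_state()['position'];print(p)
for dx in(-.0425,0,.0425):
    q=proj(n,p+[dx,0,-.011+.013]);print(q,(q-[x,y])*3.4)
cv2.imwrite(f"pics/{n}2.png",cv2.resize(im[y:y+170,x:x+170],None,fx=3.4,fy=3.4,interpolation=cv2.INTER_CUBIC))
```

```text
[0.58220998 0.14718229 0.20655683]
[218.35309726 143.95857965] [198.40053069 285.45917079]
[240.01100141 138.42578323] [272.0374048  266.64766298]
[261.10934671 133.03593348] [343.77177883 248.32217384]
```

View pics/side2.png

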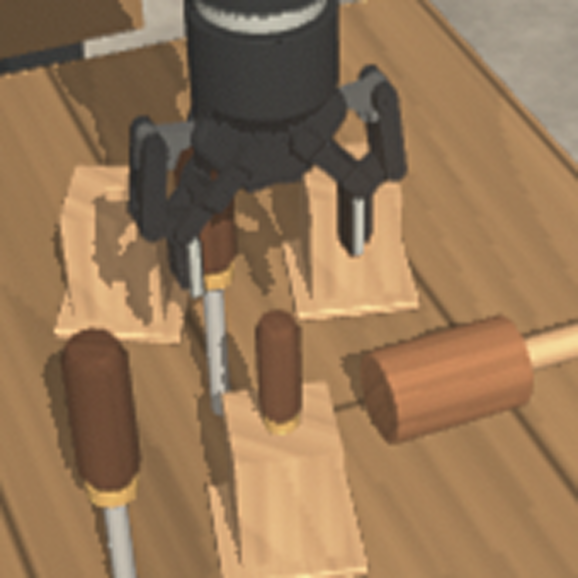

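The pad tips at crop (195,295)/(357,255) match the projected ones within a few pixels, so I continue down to the grip height.

Call:
step_arm --deltas '[[[0,0,6,0],[0,0,10,0],[0,0,10,0],[0,0,10,0],[0,0,10,0],[0,0,10,0],[0,0,10,0],[0,0,6,0],[0,0,3,0],[0,0,0,0]]]'

```text
time_s: 5.92
position: [0.5815, 0.147, 0.1303]
eef_rot: [-0.0, 0.706, 0.708, -0.001]
ft_force: [-0.6, -0.7, -0.1]
finger_gap: 1.004
```

Call:
step_arm --deltas '[[[0,0,0,0],[0,0,0,0],[0,0,0,0],[0,0,0,0]]]' --claw 50 --force 40

```text
time_s: 6.25
position: [0.5824, 0.1472, 0.1319]
eef_rot: [0.0, 0.706, 0.708, 0.0]
ft_force: [0.6, -1.0, 0.5]
finger_gap: 0.502
```

Run:
```python
from h import *
from plant import telemetry
n="side"
im=optics.get_image(n)[:,:,::-1].copy(); 
x,y=(190,100)
s=telemetry.get_state();print(s['position'],s['finger_gap'])
cv2.imwrite(f"pics/{n}3.png",cv2.resize(im[y:y+140,x:x+110],None,fx=4,fy=4,interpolation=cv2.INTER_CUBIC))
```

```text
[0.58228351 0.14718488 0.13175668] 0.5005764151394254
```

View pics/side3.png

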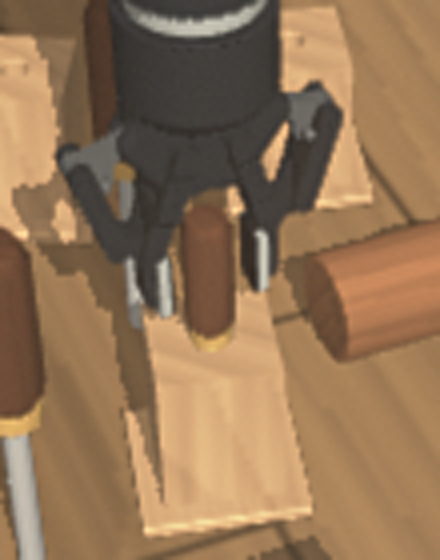

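The handle (crop 185–235) sits centrally between the half-open pads (173 and 250). Closing now.

Call:
step_arm --deltas '[[[0,0,0,0],[0,0,0,0],[0,0,0,0],[0,0,0,0],[0,0,0,0],[0,0,0,0],[0,0,0,0],[0,0,0,0]]]' --claw 0 --force 50

```text
time_s: 6.97
position: [0.5823, 0.1471, 0.1317]
eef_rot: [0.0, 0.706, 0.708, 0.0]
ft_force: [0.2, 0.5, 5.1]
finger_gap: 0.289
```

Call:
step_arm --deltas '[[[0,0,-2,0],[0,0,-4,0],[0,0,-4,0],[0,0,-4,0],[0,0,-4,0],[0,0,-4,0],[0,0,-4,0],[0,0,-4,0],[0,0,-2,0],[0,0,0,0]]]'

```text
time_s: 7.8
position: [0.5824, 0.1472, 0.164]
eef_rot: [0.0, 0.706, 0.708, 0.0]
ft_force: [-0.6, -0.7, -1.4]
finger_gap: 0.296
```

Run:
```python
from h import *
from plant import telemetry
n="side"
im=optics.get_image(n)[:,:,::-1].copy(); 
x,y=(190,90)
s=telemetry.get_state();print(s['position'],s['finger_gap'],s['ft_force'],s['wrist_torque'])
cv2.imwrite(f"pics/{n}4.png",cv2.resize(im[y:y+140,x:x+110],None,fx=4,fy=4,interpolation=cv2.INTER_CUBIC))
```

```text
[0.58217254 0.14716969 0.16360717] 0.2878180155803348 [ 0.8088385   0.34695217 -1.68435976] [-0.00792651 -0.00276541 -0.03726341]
```

View pics/side4.png

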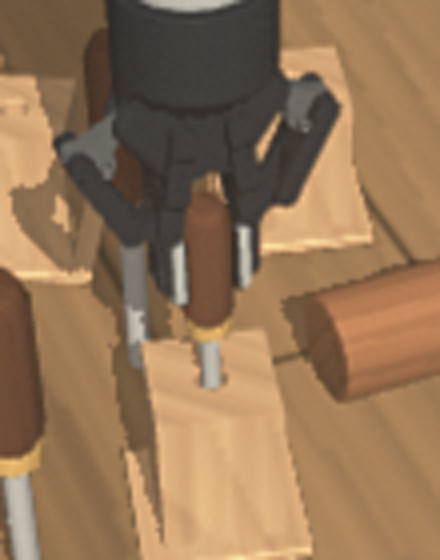

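The probe has lifted clear with the handle between the pads; the rod shows above the hole at crop (210,370). I lift on.

Call:
step_arm --deltas '[[[0,0,-6,0],[0,0,-11,0],[0,0,-13,0],[0,0,-13,0],[0,0,-13,0],[0,0,-13,0],[0,0,-13,0],[0,0,-11,0],[0,0,-6,0],[0,0,0,0]]]'

```text
time_s: 8.68
position: [0.5829, 0.1472, 0.2645]
eef_rot: [0.001, 0.706, 0.708, 0.001]
ft_force: [0.7, 0.8, -1.7]
finger_gap: 0.291
```

Call:
step_arm --deltas '[[[0,0,0,0],[0,0,0,0],[0,0,0,0]]]'

```text
time_s: 8.93
position: [0.5815, 0.147, 0.2614]
eef_rot: [-0.001, 0.706, 0.708, -0.001]
ft_force: [-0.5, -0.7, -1.6]
finger_gap: 0.294
```

Run:
```python
from h import *
from plant import telemetry
n="side"
im=optics.get_image(n)[:,:,::-1].copy(); cv2.imwrite('pics/raw5.png',im)
x,y=(190,60)
s=telemetry.get_state();p=s['position'];print(p,s['finger_gap'],s['ft_force'])
cv2.imwrite(f"pics/{n}5.png",cv2.resize(im[y:y+140,x:x+110],None,fx=4,fy=4,interpolation=cv2.INTER_CUBIC))
for z in(-.120,-.035,-.027):
    q=proj(n,[p[0],p[1],p[2]+z]);print(q,(q-[x,y])*4)
```

```text
[0.58152165 0.14708774 0.26142297] 0.29576797366333046 [ 0.43744723  0.81743451 -1.84844665]
[240.94985419 166.18595094] [203.79941676 424.74380377]
[239.32418501 130.71132807] [197.29674003 282.84531229]
[239.16030619 127.13523815] [196.64122477 268.5409526 ]
```

View pics/side5.png

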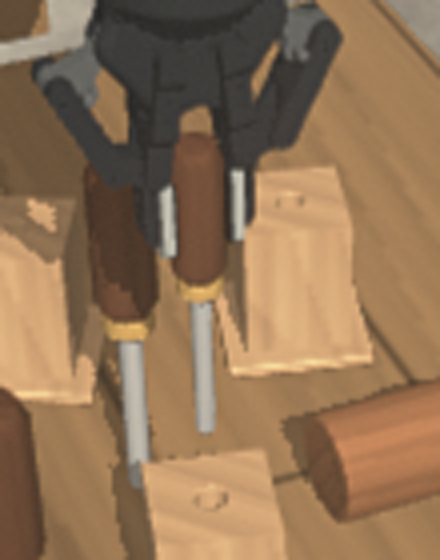

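The rod tip is seen at crop (206,430), against (204,425) projected, so the probe is upright and ungripped slip is negligible. Carrying it over at height.

Call:
step_arm --deltas '[[[-3,0,-3,0],[-7,-0.5,-3,0],[-11,-0.5,-2,0],[-13,-0.5,0,0],[-13,-0.5,0,0],[-13,-0.5,0,0],[-13,-0.5,0,0],[-13,-0.5,0,0],[-13,-0.5,0,0],[-13,-0.5,0,0]]]'

```text
time_s: 9.82
position: [0.5777, 0.0336, 0.2703]
eef_rot: [-0.0, 0.706, 0.708, -0.0]
ft_force: [0.3, -0.0, -1.6]
finger_gap: 0.291
```

Call:
step_arm --deltas '[[[-13,-0.5,0,0],[-13,-0.5,0,0],[-13,-0.5,0,0],[-13,-0.5,0,0],[-13,-0.5,0,0],[-13,-0.5,0,0],[-13,-0.5,0,0],[-13,-0.5,0,0],[-13,-0.5,0,0],[-13,-0.5,0,0]]]'

```text
time_s: 10.65
position: [0.5731, -0.0962, 0.2702]
eef_rot: [-0.0, 0.706, 0.708, -0.0]
ft_force: [-0.5, -0.3, -1.7]
finger_gap: 0.294
```

Call:
step_arm --deltas '[[[-13,-0.5,0,0],[-13,-0.5,0,0],[-13,-0.5,0,0],[-13,-0.5,0,0],[-13,-0.5,0,0],[-13,-0.5,0,0],[-11,-0.5,0,0],[-7,0,0,0],[-3,0,0,0],[0,0,0,0]]]'

```text
time_s: 11.48
position: [0.57, -0.1946, 0.2702]
eef_rot: [-0.0, 0.706, 0.708, 0.0]
ft_force: [-0.0, 0.6, -2.0]
finger_gap: 0.291
```

Call:
step_arm --deltas '[[[-3,-0.5,0,0],[-5,-0.5,0,0],[-6,-1,0,0],[-5,-1,0,0],[-3.5,0,0,0],[-1,0,0,0],[0,0,0,0],[0,0,0,0],[0,0,0,0],[0,0,0,0]]]'

```text
time_s: 12.32
position: [0.5671, -0.2172, 0.2703]
eef_rot: [-0.0, 0.706, 0.708, 0.0]
ft_force: [-0.7, -0.4, -2.3]
finger_gap: 0.29
```

Run:
```python
from h import *
from plant import telemetry
s=telemetry.get_state();p=s['position'];print(p,s['finger_gap'],s['eef_rot'])
for n,x,y in(("side",255,200),("top",320,150)):
    im=optics.get_image(n)[:,:,::-1].copy(); cv2.imwrite(f'pics/raw6{n}.png',im)
    cv2.imwrite(f"pics/{n}6.png",cv2.resize(im[y:y+150,x:x+130],None,fx=4,fy=4,interpolation=cv2.INTER_CUBIC))
    for z in(-.120,-.035,-.027):
        q=proj(n,[p[0],p[1],p[2]+z]);print(q,(q-[x,y])*4)
```

```text
[ 0.56710229 -0.21719018  0.27027442] 0.28970141741220573 [-5.22385738e-05  7.05922856e-01  7.08288725e-01  1.32332485e-05]
[321.25633948 312.24791339] [265.02535791 448.99165355]
[326.08388868 276.92452221] [284.33555472 307.69808883]
[326.58214086 273.27878898] [286.32856342 293.11515591]
[408.594354  221.4104568] [354.37741599 285.64182719]
[420.77865664 215.82658609] [403.11462656 263.30634437]
[422.03828349 215.24931928] [408.15313398 260.99727714]
```

View pics/side6.png

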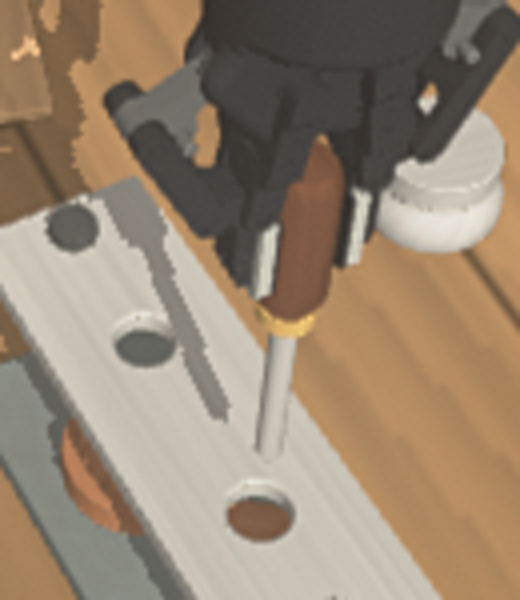

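View pics/top6.png

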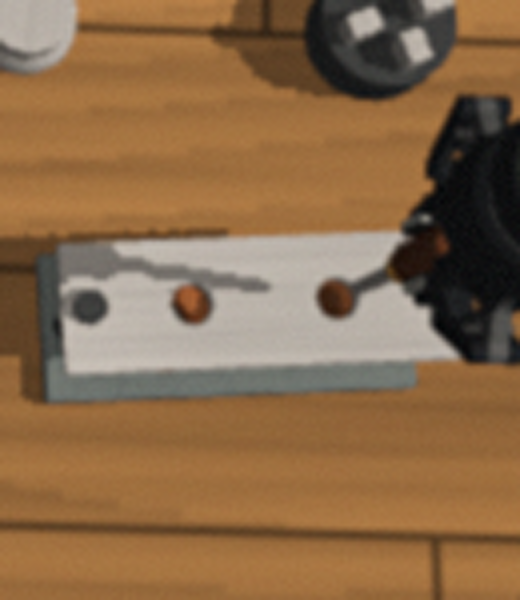

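Run:
```python
from h import *
np.set_printoptions(linewidth=250)
s=cv2.imread('pics/raw6side.png');t=cv2.imread('pics/raw6top.png')
print(s[284:318:2,312:334].mean(2).astype(int))
print(t[214:232,396:426].mean(2).astype(int))
b=cv2.resize(s[265:335,300:345],None,fx=8,fy=8,interpolation=cv2.INTER_CUBIC);cv2.imwrite('pics/d1.png',b)
b=cv2.resize(t[205:235,390:440],None,fx=14,fy=14,interpolation=cv2.INTER_CUBIC);cv2.imwrite('pics/d2.png',b)
```

```text
[[196 195 194 195 197 194 173 144 140 138 117 145 168 174 182 191 185 151 131 126 126 132]
 [192 195 195 194 196 197 196 172 149 134 118 152 176 188 196 198 183 133 126 128 129 128]
 [190 192 194 195 193 193 195 198 191 141 127 160 181 192 200 194 170 134 131 130 130 130]
 [192 190 190 192 194 194 194 197 193 142 137 166 187 194 200 190 151 136 136 133 131 129]
 [194 194 191 190 193 193 196 195 189 128 146 173 189 196 198 187 142 138 137 137 134 132]
 [196 196 195 190 190 192 195 197 183 121 155 179 192 199 196 178 142 140 141 139 137 134]
 [198 197 196 195 192 190 192 191 159 129 163 184 194 198 191 156 141 140 142 142 139 138]
 [198 197 197 195 195 193 191 187 141 140 171 189 196 198 187 173 170 144 140 141 141 141]
 [185 196 196 196 197 196 197 187 128 150 176 192 195 193 182 184 194 182 149 140 142 142]
 [194 198 194 194 197 197 199 184 126 160 182 193 196 188 172 192 196 196 192 171 144 141]
 [194 198 196 192 194 198 196 160 133 166 186 195 196 184 167 192 193 195 196 194 171 147]
 [190 192 196 195 194 195 192 142 145 173 190 195 193 183 177 194 192 192 194 196 194 190]
 [188 18
[... 1962 characters left out ...]
 51  62  60  84 137 171 180 179 178 177 176 178 178 181 177 179 181 180 155 112  94]
 [177 180 180 159  97  47  31  31  35  46  51  64 107 158 178 179 176 176 177 178 179 177 177 178 177 179 182 178 165 164]
 [176 177 179 175 137  91  57  43  45  52  70  96 140 171 178 176 177 177 176 179 177 178 177 177 179 181 182 182 180 184]
 [176 177 176 177 169 150 123 101  95 104 127 146 167 175 177 176 178 178 174 178 179 176 177 178 177 179 179 178 180 184]
 [176 174 176 177 176 175 164 158 157 160 167 174 176 176 175 176 175 175 175 177 175 177 178 177 177 177 178 177 179 181]
 [174 175 176 173 174 175 175 176 174 176 174 176 173 176 176 177 175 174 176 176 176 176 176 177 176 178 178 180 178 182]]
```

View pics/d1.png

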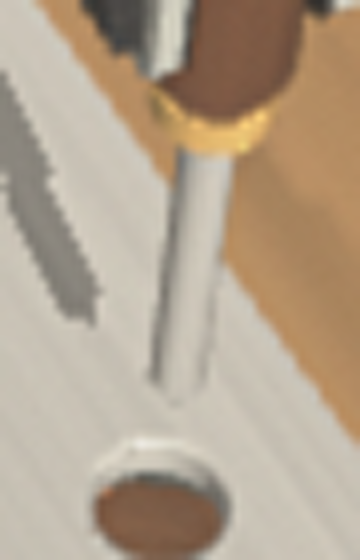

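View pics/d2.png

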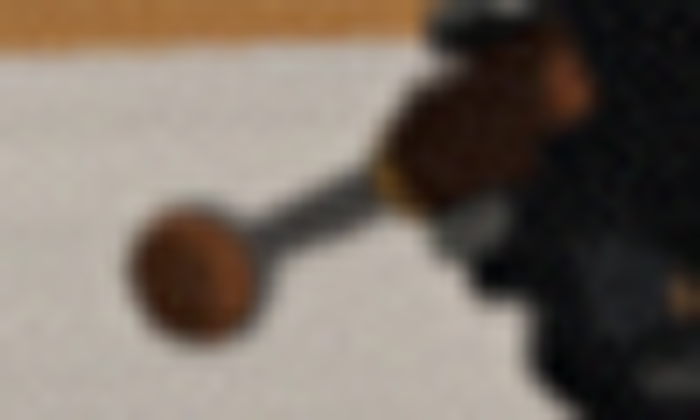

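Run:
```python
from h import *
def plane(n,a,b):
    e,d1=ray(n,*a);_,d2=ray(n,*b);m=np.cross(d1,d2);m/=np.linalg.norm(m);return m,m@e
A=plane("side",(321.9,312),(324.7,288));B=plane("top",(410,221.0),(414,219.3))
def at(z):
    M=np.array([A[0],B[0],[0,0,1]]);return np.linalg.solve(M,[A[1],B[1],z])
for z in(.15,.235):print(at(z))
# vertical-constrained: rod mid point
print('hole',tri((319.8,327.5),(404.0,224.1)))
s=cv2.imread('pics/raw6side.png');np.set_printoptions(linewidth=250)
print(s[314:340,306:334].mean(2).astype(int))
```

```text
[ 0.56727766 -0.21855474  0.15      ]
[ 0.56628308 -0.21822386  0.235     ]
hole (array([ 0.56675287, -0.21842985,  0.11058013]), np.float64(0.001165648225977733))
[[193 192 192 191 189 188 191 191 190 190 187 189 192 192 185 187 188 191 189 195 195 196 196 190 189 190 191 193]
 [192 192 191 192 189 188 191 192 193 190 188 187 188 192 192 180 182 192 193 195 195 196 197 193 187 188 191 192]
 [192 193 192 191 191 188 187 190 192 192 189 187 187 189 193 194 195 193 192 194 195 194 196 196 191 187 188 191]
 [191 193 192 192 192 190 188 188 192 192 191 189 187 187 190 194 195 194 191 193 193 196 195 196 195 189 188 189]
 [190 192 194 192 192 192 188 187 190 191 191 190 188 187 187 188 194 194 192 192 194 193 195 196 196 194 189 188]
 [189 191 192 192 191 192 191 188 188 196 198 206 202 199 197 196 197 197 194 193 191 193 194 194 196 197 191 188]
 [190 189 192 193 192 191 190 191 195 210 213 230 226 223 218 214 212 205 199 195 193 193 194 194 194 196 195 190]
 [191 189 190 193 192 192 194 199 208 205 189 203 202 201 195 191 193 203 205 200 195 192 192 193 192 193 196 194]
 [190 191 189 19
[... 1354 characters left out ...]
 191 194]
 [189 190 190 192 190 187 190 194 190 158 129 114 100 100  97  98 102 106 129 164 192 196 192 189 188 188 189 193]
 [187 189 190 191 192 188 186 192 193 194 190 169 143 140 139 143 152 163 191 193 193 192 191 189 188 188 189 191]
 [189 188 190 190 192 191 186 188 192 192 194 193 193 195 195 195 196 195 194 191 191 192 192 191 189 188 188 190]
 [190 188 189 190 191 194 189 186 191 192 193 192 191 195 195 194 194 195 192 190 190 191 191 193 190 189 189 190]
 [190 190 189 189 189 192 193 188 187 190 192 191 190 191 193 192 193 192 192 191 189 191 191 191 191 190 189 189]
 [188 189 188 188 190 191 192 192 187 188 191 191 191 188 193 193 191 192 193 191 190 189 192 190 192 191 189 188]]
```

Rod axis from both views is about (0.5668, −0.2184), and the hole centre (0.5668, −0.2184), so they agree. I lower the tip to just above the plate and check again.

Call:
step_arm --deltas '[[[0,0,2,0],[0,0,4,0],[0,0,5,0],[0,0,5,0],[0,0,5,0],[0,0,4,0],[0,0,2,0],[0,0,0,0],[0,0,0,0],[0,0,0,0]]]'

```text
time_s: 13.25
position: [0.5672, -0.2175, 0.2435]
eef_rot: [0.0, 0.706, 0.708, 0.0]
ft_force: [0.5, 0.5, -0.8]
finger_gap: 0.291
```

Run:
```python
from h import *
from plant import telemetry
s=telemetry.get_state();p=s['position'];print(p,s['finger_gap'],s['eef_rot'])
for n,x,y,w,h,k in(("side",295,265,55,75,8),("top",385,200,60,40,12)):
    im=optics.get_image(n)[:,:,::-1].copy(); cv2.imwrite(f'pics/raw7{n}.png',im)
    cv2.imwrite(f"pics/{n}7.png",cv2.resize(im[y:y+h,x:x+w],None,fx=k,fy=k,interpolation=cv2.INTER_CUBIC))
```

```text
[ 0.5672463  -0.21752522  0.24354884] 0.29145236789351947 [2.28432981e-04 7.06048477e-01 7.08163464e-01 6.77158242e-05]
```

View pics/side7.png

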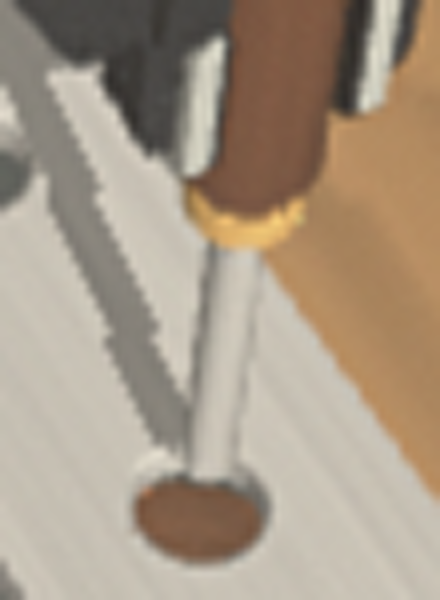

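View pics/top7.png

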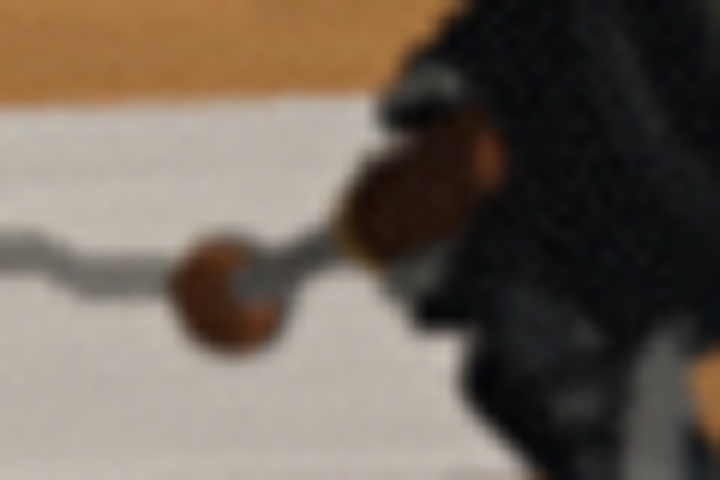

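Run:
```python
from h import *
h=np.array([.56675,-.2184])
for z in (.122,.11): print(z,proj("side",[*h,z]),proj("top",[*h,z]))
print('tip',tri((321.2,322.6),(405.3,223.1)),onz("side",321.2,322.6,.122),onz("top",405.3,223.1,.122))
```

```text
0.122 [319.98107292 323.48925369] [405.46759627 223.22901224]
0.11 [319.39073581 327.78783715] [403.98208678 223.90550544]
tip (array([ 0.56788246, -0.21804914,  0.12277992]), np.float64(0.001930281690172694)) [ 0.56915504 -0.21775561  0.122     ] [ 0.56705471 -0.21799564  0.122     ]
```

The side view shows the rod tip at (321.2,323) and the hole axis there at about 320.1. In the top view the tip at (405.3,223.1) coincides with the axis. The tip is about 1 mm to +x, so I shift −0.8 mm and lower on.

Call:
step_arm --deltas '[[[0,-0.4,0,0],[0,-0.4,1,0],[0,0,3,0],[0,0,4,0],[0,0,5,0],[0,0,5,0],[0,0,4,0],[0,0,3,0],[0,0,1,0],[0,0,0,0]]]'

```text
time_s: 14.18
position: [0.5661, -0.2173, 0.2168]
eef_rot: [-0.0, 0.706, 0.708, -0.0]
ft_force: [0.0, 0.2, -1.8]
finger_gap: 0.29
```

Call:
step_arm --deltas '[[[0,0,2,0],[0,0,4,0],[0,0,4,0],[0,0,4,0],[0,0,4,0],[0,0,4,0],[0,0,4,0],[0,0,2,0],[0,0,1,0],[0,0,0,0]]]'

```text
time_s: 15.02
position: [0.5662, -0.2173, 0.188]
eef_rot: [-0.0, 0.706, 0.708, -0.0]
ft_force: [-0.4, 0.8, -2.0]
finger_gap: 0.291
```

Run:
```python
from h import *
from plant import telemetry
s=telemetry.get_state();p=s['position'];print(p,s['finger_gap'],s['eef_rot'],s['ft_force'])
for n,x,y,w,h,k in(("side",295,265,55,75,8),("top",385,200,60,40,12)):
    im=optics.get_image(n)[:,:,::-1].copy(); cv2.imwrite(f'pics/raw8{n}.png',im)
    cv2.imwrite(f"pics/{n}8.png",cv2.resize(im[y:y+h,x:x+w],None,fx=k,fy=k,interpolation=cv2.INTER_CUBIC))
```

```text
[ 0.5661746  -0.21734233  0.18797359] 0.2906012103399688 [-2.22287787e-04  7.06039668e-01  7.08172249e-01 -5.72562912e-05] [-0.3709998   0.76575703 -1.97851959]
```

View pics/side8.png

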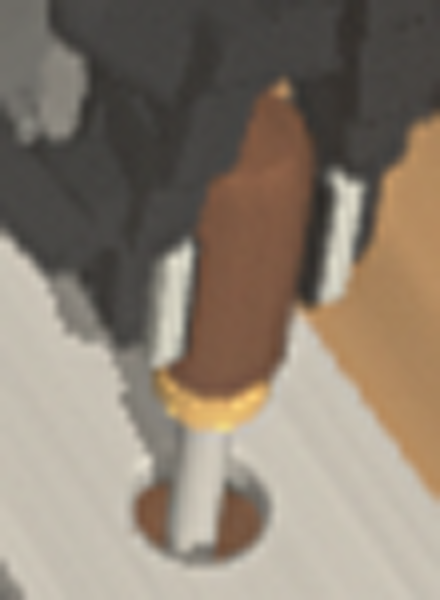

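View pics/top8.png

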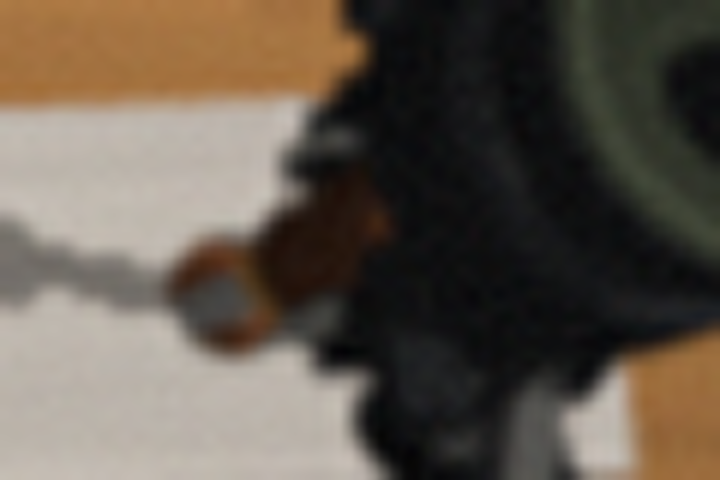

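In both views the rod is centred in the hole (side: rod 177–226, hole 135–268). I lower the last 31 mm.

Call:
step_arm --deltas '[[[0,0,2,0],[0,0,4,0],[0,0,4,0],[0,0,5,0],[0,0,5,0],[0,0,4,0],[0,0,4,0],[0,0,2,0],[0,0,1,0],[0,0,0,0]]]'

```text
time_s: 15.95
position: [0.5662, -0.2173, 0.157]
eef_rot: [-0.0, 0.706, 0.708, -0.0]
ft_force: [0.4, 0.2, -2.0]
finger_gap: 0.293
```

Call:
step_arm --deltas '[[[0,0,0,0],[0,0,0,0],[0,0,0,0],[0,0,0,0],[0,0,0,0],[0,0,0,0]]]'

```text
time_s: 16.45
position: [0.5663, -0.2174, 0.1574]
eef_rot: [0.0, 0.706, 0.708, 0.0]
ft_force: [0.0, 0.6, -2.1]
finger_gap: 0.292
```

Run:
```python
from h import *
from plant import telemetry
s=telemetry.get_state();p=s['position'];print(p,s['finger_gap'],s['eef_rot'],s['ft_force'])
for n,x,y,w,h,k in(("side",295,265,55,75,8),("top",385,200,60,40,12)):
    im=optics.get_image(n)[:,:,::-1].copy(); cv2.imwrite(f'pics/raw9{n}.png',im)
    cv2.imwrite(f"pics/{n}9.png",cv2.resize(im[y:y+h,x:x+w],None,fx=k,fy=k,interpolation=cv2.INTER_CUBIC))
    for z in(.11,.12,.128,.2):
        print(n,z,((proj(n,[.5668,-.2184,z])-[x,y]+.5)*k).round())
```

```text
[ 0.56634589 -0.21744863  0.15738121] 0.2917648904698612 [9.30009906e-05 7.06050779e-01 7.08161202e-01 3.73670659e-05] [ 0.02221855  0.63920475 -2.09804303]
side 0.11 [199. 506.]
side 0.12 [203. 478.]
side 0.128 [206. 454.]
side 0.2 [238. 228.]
top 0.11 [234. 293.]
top 0.12 [249. 286.]
top 0.128 [261. 280.]
top 0.2 [378. 227.]
```

View pics/side9.png

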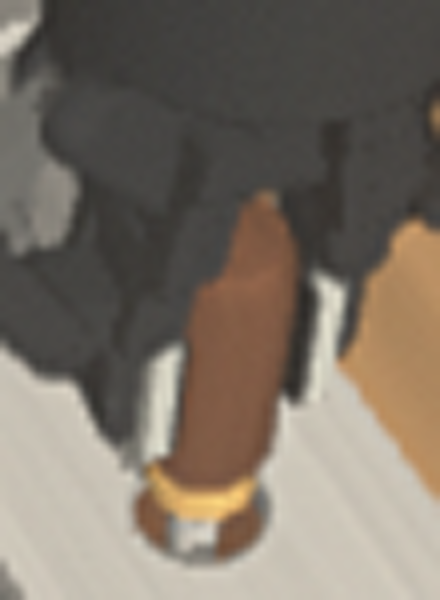

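View pics/top9.png

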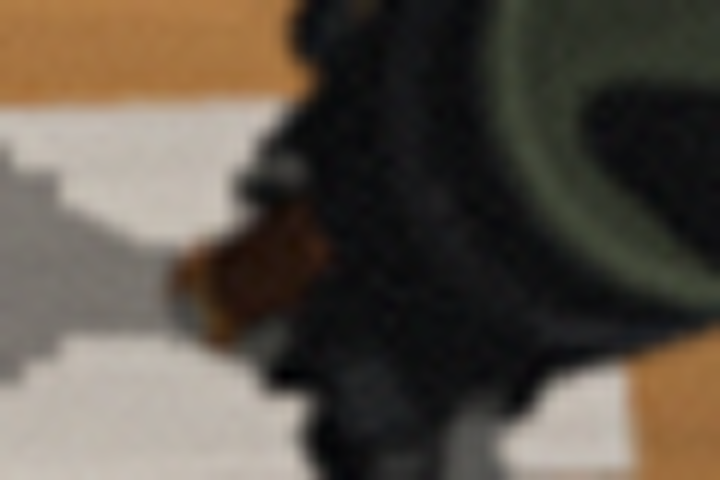

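The final views show the collar at side crop 148–258 (centre 203, axis projected at 203) and the rod below it at 195 (axis 196). The collar underside is at about z = 0.121–0.122, roughly 11 mm above the plate. Handing in.

Run:
```python
from plant import job,telemetry
s=telemetry.get_state();print(abs(s['joint_vel']).max());print(job.sign_off())
```

```text
0.0015920151214028448
the job is handed in; nothing more can be done
None
```

I gripped the 163 mm probe by its handle and lifted it out of the nearest rack. I lowered it upright through the guide hole over the tall stem (about x 0.567, y −0.218) and handed the job in at about 16.5 s of the 53 s, still gripped. The sign-off gives no verdict, so the results below are from my own checks.

- **Centring:** in the last side view the rod and collar lie within about 1 mm of the bore axis. The top view was mostly hidden by the arm by then, but agreed in the picture taken with the tip already inside the stem.
- **Height:** the collar underside is about 11–12 mm above the plate. Arm position gives z = 0.121 m and the picture 0.122 m.
- **Contact and rest:** the wrist force showed only the probe's weight, about 2 N, with no sign of touching. The joints were still and the grip opening steady.
- **Disagreements:** just above the plate the two cameras differed by about 2 mm on the tip's position, within the calibration. I corrected by 0.8 mm there.

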